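Pointing check before a mixer run

ROBOT

A 6-joint arm with a two-finger parallel gripper is mounted at the origin on the work surface. World frame = base frame: x ahead of the robot, y to its left, z up, the work surface at z = 0. Lengths are in m, angles in rad, forces in N, time in s.
With the tool pointing down it reaches from about 0.375 to 0.975 m from the base axis. Payload 3.8 kg.
Tool frame: the origin (TCP) lies between the finger pads, 19 mm behind the fingertips; this is the grasp point; z points along the fingers, y is the line along which they close (so a half turn about z gives the same grasp; the last joint's range is limited). The gripper opens to 85 mm and grips with 20 to 120 N. Pads are 22 mm wide; open, the fingers measure 114 mm over their backs; the gripper's body (76 mm by 85 mm) begins 54 mm behind the grasp point. The pads swing forward as they close: fully open they stand 13 mm farther back than shut.
Start: joints at [-1.385, 0.264, 1.604, -0, 1.274, -0.037], TCP at [0.149, -0.658, 0.25] pointing down, gripper open.
Joint ranges: [-2.63, 2.63], [-0.94, 2.18], [0.31, 2.57], [-1.31, 4.45], [0, 2.66], [-2.55, 2.55]. Speed limits (rad/s): [2.57, 2.57, 3.14, 3.14, 3.14, 3.14].

INTERFACE

Orientations are given as a rotation vector (axis times angle).
In Python, from plant import status, viewer, workorder gives the robot as it stands. The module is installed in compiled form; this text tells all that it offers.
- The arm moves only by the tool send_rows, never from a script. Its argument "increments" is a list of rows, each an object of numbers: "x", "y", "z": the shift along the tool's x, y, z normalised to -1 to 1, where 1 is 0.25 m; "rx", "ry", "rz": the turn, a rotation vector about the tool's x, y, z normalised to -1 to 1, where 1 is 90 degrees. In form: [{"x": .., "y": .., "z": .., "rx": .., "ry": .., "rz": ..}, ...]. A call has 1 to 10 rows; each row shifts and turns the commanded pose from where the row before left it, along the tool's axes as they then stand; what a row does not reach is not made up. A row lasts 1/10 s, in which the tool goes at most 50 mm and 8.59 degrees, less where a joint would pass 70% of its speed; a pose out of reach is approached as far as the arm can. A call with a number of a shift or a turn outside -1 to 1 is refused whole. A call with a gripper value outside its range is refused whole. "gripper" is the opening, from 0 (shut) to 1 (fully open), set as the call begins (left out, the last holds). The fingers move at their own pace and stop on an object; the grip force is fixed at half the most. Time passes only in rows, so rows that do not move let the fingers close. It gives the time, the measured TCP pose, the force, the opening and the grip force at its end, in the units of the state.
- status.state(): the state, without advancing time (a new reading comes with each control period).
- viewer.snapshot(name): name is "side" or "top"; returns the picture (480x640x3 uint8, blue, green, red); there is no depth.
- viewer.camera_info(name): a dict with "intrinsics" (3x3 intrinsics, pixels), "world_from_camera" (4x4, takes a point from camera to world coordinates). Camera axes: x right, y down, z forward; pixel columns grow to the right and rows downward; lengths in m; the calibration is good to about 2 mm. A picture is of the moment at which its call begins. camera_info takes no time and is no camera call.
- workorder.sign_off(): hands the job in; it is judged then, once.
The state is a dict: "t": time; "joint_pos": joint angles; "joint_vel": joint speeds; "joint_torque": joint torques, N m; "tcp_pos": TCP position; "ee_rot": TCP orientation; "wrist_force": force on the tool from outside, world axes, zero at the start; "wrist_torque": the same for the moment, N m; "opening": opening from 0.0 (shut) to 1.0 (fully open); "finger_force": force on a finger pad.
Only numpy, scipy, OpenCV 4.12 (cv2) and the standard library are available. Lean on these libraries where they do the work, as an engineer would, in place of code of your own. Each camera call takes 0.05 s, during which the arm holds its last target. There are 200 camera calls.

TASK

Do the pointing check before the mixer run: with a downward-pointing tool, point at the lid of the lowest (widest) of the three lidded steel cups, fingertips a couple of centimetres above its middle, and stay there for two seconds without touching it. Then point in the same way at the round dial gauge on the instrument's panel for two seconds, again without touching. Finally press the larger white push button on that panel all the way down with the fingertips, let it spring back up and move clear; leave the cups, the bottle, the spatula, the small button and the knob alone.

Things in the scene. Friction and masses are not known exactly. Their poses are not given: they have to be found in the camera images.
- low_cup: Loose lidded stainless sample cup, a plain upright cylinder with a flat black lid: 76 mm across the lid, 45 mm tall, the lowest and widest of the three. Origin at the centre of its underside, z up. The three cups stand in shuffled places on the right-hand side of the bench (mostly -y), any two at least 100 mm apart between centres. This is the cup to point at.
- low_cup_lid (a point): Centre of the top face of the low cup's lid, 45 mm above the bench; its z axis is up.
- middle_cup: Loose lidded stainless sample cup, a plain upright cylinder with a flat black lid: 54 mm across the lid, 85 mm tall, the middle one of the three. Origin at the centre of its underside, z up. The three cups stand in shuffled places on the right-hand side of the bench (mostly -y), any two at least 100 mm apart between centres. Leave alone.
- tall_cup: Loose lidded stainless sample cup, a plain upright cylinder with a flat black lid: 44 mm across the lid, 125 mm tall, the tallest and narrowest of the three. Origin at the centre of its underside, z up. The three cups stand in shuffled places on the right-hand side of the bench (mostly -y), any two at least 100 mm apart between centres. Leave alone.
- wash_bottle: Loose white plastic bottle with a red cap, 66 mm across and 160 mm tall, beyond the cups, beside the instrument. Origin at the centre of its underside. Leave alone.
- spatula: Loose spatula with a wooden handle lying flat on the bench on the far right, 180 mm long, its origin at mid-length on the bench. Leave alone.
- instrument: Fixed instrument on the bench's left, turned up to 0.3 rad. Its aluminium panel box is 240 mm (x) by 180 mm (y), its level top 98 mm up; origin under that box's centre, z up, x away from the robot at yaw 0. On top, in its frame, mm: gauge (72, 28), large button (-65, -40), small button (-65, 45), knob (70, -52), flat black display between.
- instrument_column (a point): Top of the brass column (50 mm square) that stands left of the panel box, 315 mm above the bench; part of the fixed instrument. From here a steel head, 90 mm wide and 50 mm thick, runs 180 mm farther left (the instrument's +y) over a small steel pot. Keep the arm to the right of it.
- gauge: Round dial gauge fixed on the panel, pale face in a dark ring, 60 mm across, 19 mm tall. Origin at the centre of its underside. Point at it, do not touch.
- gauge_face (a point): Centre of the gauge's face, 117 mm above the bench; its z axis is up.
- start_button_top (a point): Centre of the top of the larger round white push button (cap 36 mm across) in its dark housing on the panel, about 120 mm above the bench when up; it presses straight down.
- start_button (a joint): Travel of the larger button in m: 0 is up, 0.006 fully down, which takes 4 N; it springs back when released.
- small_button (a joint): Travel of the smaller white button (cap 18 mm across), 85 mm to the left of the larger one: 0 is up, 0.005 fully down. Leave alone.
- speed_knob (a joint): Turn of the small black bar knob on the panel in rad (32 mm across, its top no more than 45 mm above the panel). Leave alone.
Not all that is in view belongs to the job. What is shaped like the low_cup but purple or red is not meant.

How it is judged:
By the outcome, as a careful person would: the job done as asked, in the order asked, and still so for the second after the job is handed in, with the robot touching nothing.
It also fails if it takes over 54 s, if anything falls off the work surface, if the arm or the gripper's body presses on something with over 40 N, if the wrist force passes 120 N, or if a joint passes its speed limit or range.

## Working session

There is one attempt and no reset: what is moved stays moved. The work goes in short steps, Python scripts to look and compute and a tool call to move; the robot and the scene stay as the last step left them, time stands still between calls to the robot, and variables do not carry over. Pictures are saved under pics/ and viewed, at most 10 in all, crops included, and the job is handed in when it is done.

Besides the shell and the picture viewer there is one more tool, called after ">>>" as name(argument=value, ...), one argument or row to a line, values as JSON. send_rows: Moves the arm, as the interface text tells. Scaled input: -1 to 1 covers 0.25 m each way for a shift and 90 degrees each way for a turn. Its arguments: {"type":"object","properties":{"increments":{"type":"array","items":{"type":"object","properties":{"x":{"type":"number"},"y":{"type":"number"},"z":{"type":"number"},"rx":{"type":"number"},"ry":{"type":"number"},"rz":{"type":"number"}}}},"gripper":{"type":"number"}},"required":["increments"]}

```bash
mkdir -p pics; python3 - <<'E'
from plant import status, viewer
import cv2, json
s=status.state(); print(s['t'],s['tcp_pos'],s['ee_rot'],s['opening'])
for n in('side','top'):
    im=viewer.snapshot(n); cv2.imwrite(f'pics/{n}0.png',im)
    c=viewer.camera_info(n); print(n,c)
E
```

```text
0.0 [ 0.1490113  -0.65762898  0.24864728] [-3.11987617e+00 -3.48958705e-01  2.10126150e-04] 1.0003390604693316
side {'intrinsics': array([[448.97417862,   0.        , 316.47184763],
       [  0.        , 448.97417862, 236.56627019],
       [  0.        ,   0.        ,   1.        ]]), 'world_from_camera': array([[-0.98615933, -0.0733172 ,  0.148709  ,  0.39679263],
       [-0.16532273,  0.50286007, -0.84841037,  1.01319958],
       [-0.01257674, -0.86125277, -0.50802115,  0.84392946],
       [ 0.        ,  0.        ,  0.        ,  1.        ]])}
top {'intrinsics': array([[480.17784018,   0.        , 317.70983222],
       [  0.        , 480.17784018, 237.31272885],
       [  0.        ,   0.        ,   1.        ]]), 'world_from_camera': array([[ 0.00873827, -0.98943823,  0.14469152,  0.38386977],
       [-0.99995098, -0.00931983, -0.00334199, -0.0392796 ],
       [ 0.0046552 , -0.14465523, -0.98947117,  1.51845414],
       [ 0.        ,  0.        ,  0.        ,  1.        ]])}
```

View pics/top0.png

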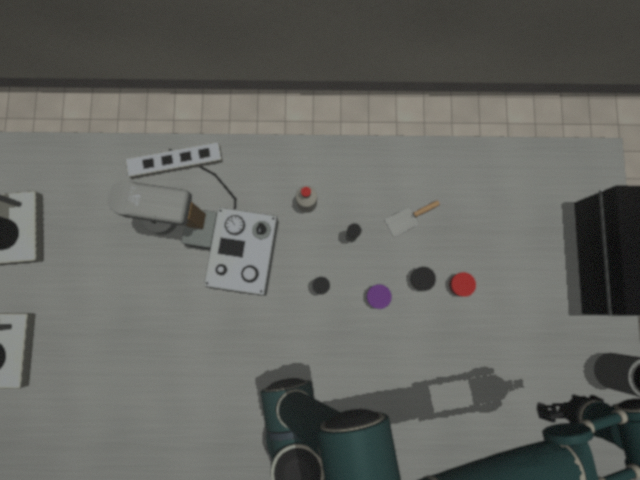

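View pics/side0.png

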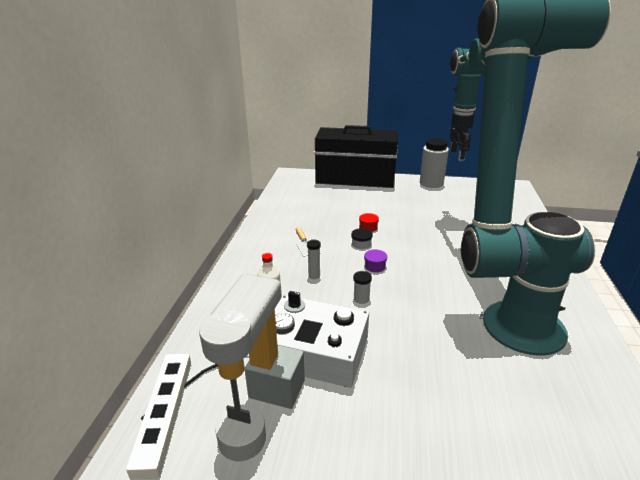

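The top view shows these candidates:
- **Black-lidded cups:** (423,279) is widest, (320,286) is medium, and (353,231) is tall and leaning outward in the view.
- **Decoys:** a purple one at (378,296) and a red one at (463,284). The low cup is the black (423,279).
- **Panel:** gauge at (234,224), knob (261,229), large button (250,273), small button (221,269).

The side view agrees. Next I'll measure these and make one enlarged crop.

```bash
cat > h.py <<'E'
import numpy as np, cv2
from plant import viewer
def ray(n,uv,z):
    c=viewer.camera_info(n);T=c['world_from_camera']
    d=T[:3,:3]@np.linalg.inv(c['intrinsics'])@[uv[0],uv[1],1]
    return T[:3,3]+d*(z-T[2,3])/d[2]
def proj(n,p):
    c=viewer.camera_info(n);T=np.linalg.inv(c['world_from_camera'])
    q=c['intrinsics']@(T[:3,:3]@p+T[:3,3]);return q[:2]/q[2]
E
python3 - <<'E'
from h import *
top=cv2.imread('pics/top0.png');side=cv2.imread('pics/side0.png')
def blobs(im,mask,roi,mn):
    x0,y0,x1,y1=roi;m=mask[y0:y1,x0:x1].astype(np.uint8)
    n,l,st,c=cv2.connectedComponentsWithStats(m)
    return [(c[i]+[x0,y0],st[i,2:5]) for i in range(1,n) if st[i,4]>=mn]
g=top.max(2)
for t in(45,60,75):
    for c,s in blobs(top,g<t,(300,200,490,320),40):
        print('top dark',t,c.round(1),s,ray('top',c,.045).round(4))
gs=side.max(2)
for t in(50,80):
    for c,s in blobs(side,gs<t,(295,210,390,310),20): print('side dark',t,c.round(1),s,ray('side',c,.045).round(4))
# panel top outline
for t in(140,160,180):
    for c,s in blobs(top,g>t,(195,195,290,305),200): print('panel',t,c.round(1),s)
m=(g>150).astype(np.uint8);m[:,:195]=0;m[:,290:]=0;m[:205]=0;m[305:]=0
cn=max(cv2.findContours(m,0,2)[0],key=cv2.contourArea);r=cv2.minAreaRect(cn)
b=cv2.boxPoints(r);print('rect',r,[ray('top',p,.098)[:2].round(4) for p in b])
a=cv2.resize(top[200:305,195:290],None,fx=5,fy=5,interpolation=cv2.INTER_CUBIC)
l=cv2.resize(top[240:330,400:460],None,fx=5,fy=5,interpolation=cv2.INTER_CUBIC)
o=np.zeros((525,780,3),np.uint8);o[:525,:475]=a;o[:450,480:780]=l
cv2.imwrite('pics/crop.png',o)
E
```

```text
top dark 60 [352.4 232.2] [ 14  17 168] [ 0.6165 -0.1518  0.045 ]
top dark 60 [422.1 278.5] [ 25  22 439] [ 0.4746 -0.3653  0.045 ]
top dark 60 [320.4 285.1] [ 16  15 198] [ 0.4519 -0.0537  0.045 ]
top dark 75 [305.5 208.7] [14  6 56] [ 0.6894 -0.0053  0.045 ]
top dark 75 [352.1 232.4] [ 17  18 210] [ 0.6159 -0.151   0.045 ]
top dark 75 [421.7 278.6] [ 26  24 496] [ 0.4745 -0.3643  0.045 ]
top dark 75 [320.1 285.3] [ 17  17 238] [ 0.4513 -0.0527  0.045 ]
top dark 75 [450.1 286. ] [ 9 19 53] [ 0.4527 -0.4506  0.045 ]
side dark 50 [361.5 234.7] [ 20  13 205] [ 0.4759 -0.3564  0.045 ]
side dark 50 [313.3 244.9] [12  9 94] [ 0.6321 -0.2648  0.045 ]
side dark 50 [362.  277.8] [ 17  13 181] [ 0.4537 -0.0991  0.045 ]
side dark 50 [296.8 300.4] [ 5 13 59] [0.6269 0.0368 0.045 ]
side dark 80 [361.5 234.8] [ 20  15 235] [ 0.4759 -0.3561  0.045 ]
side dark 80 [313.2 244.7] [ 13  10 112] [ 0.6326 -0.2656  0.045 ]
side dark 80 [374.5 265.8] [ 20  13 144] [ 0.4201 -0.1691  0.045 ]
side dark 80 [362.1 277.8] [ 17  13 197] [ 0.4536 -0.0986  0.045 ]
side dark 80 [296.9 300.3] [ 5 14 66] [0.6268 0.0366 0.045 ]
panel 140 [240.4 254.1] [  69   84 2702]
rect ((240.4864959716797, 250.5811004638672), (55.40245819091797, 75.95233917236328), 9.462322235107422) [array([0.4511, 0.281 ]), array([0.6763, 0.2529]), array([0.65  , 0.0877]), array([0.4259, 0.1195])]
```

View pics/crop.png

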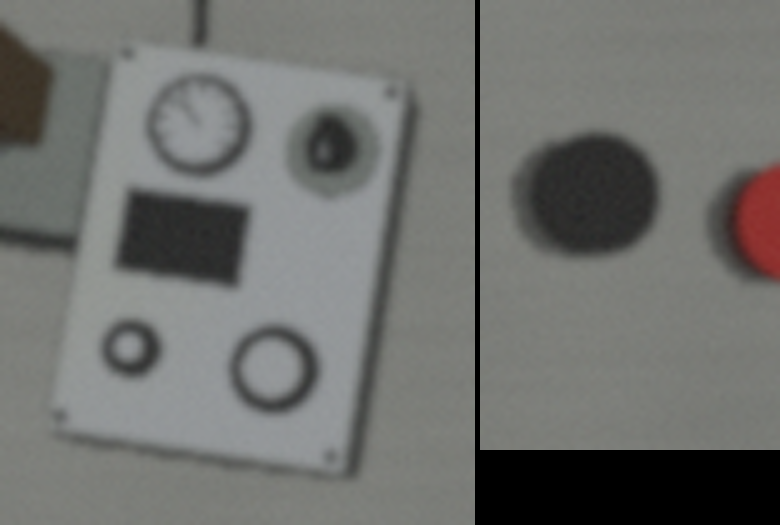

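The crop confirms the low cup's flat black lid at about (422.4,278.3), with its shadow to the left. The red neighbour is separate. It also shows the gauge ring at about (234.4,224.4) and the large white button at about (249.4,273.4). I'll fit ellipses and cross-check against the given spacing.

```bash
python3 - <<'E'
from h import *
from scipy.spatial.transform import Rotation as R
from plant import status
top=cv2.imread('pics/top0.png');big=cv2.resize(top,None,fx=8,fy=8,interpolation=cv2.INTER_CUBIC).max(2)
def fit(u,v,t,r=24):
    x0,y0=8*(u-r),8*(v-r);m=(big[y0:8*(v+r),x0:8*(u+r)]<t).astype(np.uint8)
    n,l,st,c=cv2.connectedComponentsWithStats(m)
    i=min((i for i in range(1,n) if st[i,4]>1500),key=lambda i:np.hypot(*(st[i,:2]+st[i,2:4]/2-8*r)))
    cn=max(cv2.findContours((l==i).astype(np.uint8),0,1)[0],key=cv2.contourArea)
    (cx,cy),ax,_=cv2.fitEllipse(cv2.convexHull(cn))
    return np.array([(x0+cx+.5)/8-.5,(y0+cy+.5)/8-.5]),np.array(ax)/8
for n,u,v,z,ts in(('lid',422,278,.045,(50,60,65)),('gauge',234,224,.117,(90,110)),('button',249,273,.115,(90,110)),('small',221,269,.112,(90,110))):
    for t in ts:
        uv,ax=fit(u,v,t,16 if n!='lid' else 20); print(n,t,uv.round(1),(ax*(1.518-z)/480*1000).round(0),ray('top',uv,z).round(4), 'side px',proj('side',ray('top',uv,z)).round(0))
E
```

```text
lid 50 [422.2 278.6] [66. 72.] [ 0.4746 -0.3656  0.045 ] side px [362. 233.]
lid 60 [422.  278.5] [70. 76.] [ 0.4746 -0.3652  0.045 ] side px [362. 234.]
lid 65 [421.9 278.5] [72. 78.] [ 0.4746 -0.3649  0.045 ] side px [362. 234.]
gauge 90 [235.7 226.1] [45. 52.] [0.62   0.1987 0.117 ] side px [285. 319.]
gauge 110 [234.6 224.8] [58. 60.] [0.6238 0.2023 0.117 ] side px [283. 320.]
button 90 [249.5 273.5] [48. 49.] [0.4804 0.1542 0.115 ] side px [344. 313.]
button 110 [249.4 273.5] [51. 52.] [0.4805 0.1545 0.115 ] side px [344. 313.]
small 90 [220.9 269.3] [31. 31.] [0.4923 0.2386 0.112 ] side px [335. 337.]
small 110 [220.9 269.3] [34. 35.] [0.4923 0.2387 0.112 ] side px [335. 337.]
```

```bash
cat > go.py <<'E'
import sys,numpy as np
from scipy.spatial.transform import Rotation as R
from plant import status
s=status.state();p=np.array(s['tcp_pos']);Rt=R.from_rotvec(s['ee_rot'])
print(s['t'],p.round(4),s['wrist_force'].round(1) if hasattr(s['wrist_force'],'round') else s['wrist_force'],s['opening'],s['joint_pos'])
for a in sys.argv[1:]:
    q=np.array(eval(a));d=Rt.inv().apply(q-p);print(q,'units',(d/.25).round(4),'dist',np.linalg.norm(d).round(3));p=q
E
python3 go.py "(.4746,-.366,.25)" "(.4746,-.366,.087)" "(.4746,-.366,.25)" "(.6245,.2025,.25)" "(.6245,.2025,.158)"  "(.6245,.2025,.25)" "(.4805,.1545,.2)"
```

```text
0.1 [ 0.149  -0.6577  0.2487] [0.2 0.1 0. ] 1.0033701335998737 [-1.38490477e+00  2.64705619e-01  1.60527900e+00 -8.82100480e-06
  1.27371731e+00 -3.69068891e-02]
[ 0.4746 -0.366   0.25  ] units [ 1.5279 -0.8501 -0.0031] dist 0.437
[ 0.4746 -0.366   0.087 ] units [-0.      0.0014  0.652 ] dist 0.163
[ 0.4746 -0.366   0.25  ] units [ 0.     -0.0014 -0.652 ] dist 0.163
[0.6245 0.2025 0.25  ] units [ 1.0872 -2.0853  0.0045] dist 0.588
[0.6245 0.2025 0.158 ] units [-0.      0.0008  0.368 ] dist 0.092
[0.6245 0.2025 0.25  ] units [ 0.     -0.0008 -0.368 ] dist 0.092
[0.4805 0.1545 0.2   ] units [-0.6042  0.0604  0.1998] dist 0.16
```

>>> send_rows(
  gripper=0,
  increments=[
    {"x":0.15,"y":-0.085},
    {"x":0.153,"y":-0.085},
    {"x":0.153,"y":-0.085},
    {"x":0.153,"y":-0.085},
    {"x":0.153,"y":-0.085},
    {"x":0.153,"y":-0.085},
    {"x":0.153,"y":-0.085},
    {"x":0.153,"y":-0.085},
    {"x":0.153,"y":-0.085},
    {"x":0.153,"y":-0.085},
  ],
)

```text
invalid input
```

>>> send_rows(
  increments=[
    {"z":0.08},
    {"z":0.1},
    {"z":0.1},
    {"z":0.1},
    {"z":0},
    {"z":0},
    {"z":0},
  ],
)

```text
invalid input
```

```bash
python3 go.py "(.4746,-.366,.087)"
```

```text
0.1 [ 0.149  -0.6577  0.2487] [0.2 0.1 0. ] 1.0033701335998737 [-1.38490477e+00  2.64705619e-01  1.60527900e+00 -8.82100480e-06
  1.27371731e+00 -3.69068891e-02]
[ 0.4746 -0.366   0.087 ] units [ 1.5279 -0.8488  0.6489] dist 0.466
```

Both calls were refused and nothing moved. I'll send a single row with all six numbers to see whether every key is needed.

>>> send_rows(
  gripper=0,
  increments=[
    {"x":0.15,"y":-0.085,"z":0,"rx":0,"ry":0,"rz":0},
  ],
)

```text
t: 0.2
tcp_pos: [0.1782, -0.6312, 0.2489]
ee_rot: [3.122, 0.342, -0.003]
wrist_force: [0.4, -0.1, 0.1]
opening: 0.857
finger_force: 0.0
```

>>> send_rows(
  increments=[
    {"x":0.153,"y":-0.085,"z":0,"rx":0,"ry":0,"rz":0},
    {"x":0.153,"y":-0.085,"z":0,"rx":0,"ry":0,"rz":0},
    {"x":0.153,"y":-0.085,"z":0,"rx":0,"ry":0,"rz":0},
    {"x":0.153,"y":-0.085,"z":0,"rx":0,"ry":0,"rz":0},
    {"x":0.153,"y":-0.085,"z":0,"rx":0,"ry":0,"rz":0},
    {"x":0.153,"y":-0.085,"z":0,"rx":0,"ry":0,"rz":0},
    {"x":0.153,"y":-0.085,"z":0,"rx":0,"ry":0,"rz":0},
    {"x":0.153,"y":-0.085,"z":0,"rx":0,"ry":0,"rz":0},
    {"x":0.153,"y":-0.085,"z":0,"rx":0,"ry":0,"rz":0},
    {"x":0,"y":0,"z":0,"rx":0,"ry":0,"rz":0},
  ],
)

```text
t: 1.2
tcp_pos: [0.4777, -0.3628, 0.2495]
ee_rot: [-3.119, -0.357, -0.002]
wrist_force: [-0.3, 0.1, -0.1]
opening: 0.0
finger_force: 0.0
```

```bash
python3 go.py "(.4746,-.366,.087)"
```

```text
1.2 [ 0.4777 -0.3628  0.2495] [-0.3  0.1 -0.1] 0.00019568191374160908 [-0.69231782  0.12371011  1.77080036  0.00239747  1.24767106  0.64973087]
[ 0.4746 -0.366   0.087 ] units [-0.016   0.0108  0.6498] dist 0.163
```

>>> send_rows(
  increments=[
    {"x":0,"y":0,"z":0.1,"rx":0,"ry":0,"rz":0},
    {"x":0,"y":0,"z":0.1,"rx":0,"ry":0,"rz":0},
    {"x":0,"y":0,"z":0.1,"rx":0,"ry":0,"rz":0},
    {"x":0,"y":0,"z":0.1,"rx":0,"ry":0,"rz":0},
    {"x":0,"y":0,"z":0,"rx":0,"ry":0,"rz":0},
    {"x":0,"y":0,"z":0,"rx":0,"ry":0,"rz":0},
  ],
)

```text
t: 1.8
tcp_pos: [0.4737, -0.3668, 0.1495]
ee_rot: [-3.121, -0.349, 0.002]
wrist_force: [-0.3, 0.2, 0.6]
opening: 0.002
finger_force: 0.0
```

```bash
python3 go.py "(.4746,-.366,.087)"
```

```text
1.8 [ 0.4737 -0.3668  0.1495] [-0.3  0.2  0.6] 0.002168746149586158 [-7.00254923e-01  2.04669602e-01  1.87005065e+00 -2.38277574e-04
  1.06873061e+00  6.48226554e-01]
[ 0.4746 -0.366   0.087 ] units [ 0.0044 -0.0018  0.25  ] dist 0.063
```

>>> send_rows(
  increments=[
    {"x":0.004,"y":-0.002,"z":0.07,"rx":0,"ry":0,"rz":0},
    {"x":0,"y":0,"z":0.07,"rx":0,"ry":0,"rz":0},
    {"x":0,"y":0,"z":0.06,"rx":0,"ry":0,"rz":0},
    {"x":0,"y":0,"z":0.03,"rx":0,"ry":0,"rz":0},
    {"x":0,"y":0,"z":0.02,"rx":0,"ry":0,"rz":0},
    {"x":0,"y":0,"z":0,"rx":0,"ry":0,"rz":0},
    {"x":0,"y":0,"z":0,"rx":0,"ry":0,"rz":0},
    {"x":0,"y":0,"z":0,"rx":0,"ry":0,"rz":0},
  ],
)

```text
t: 2.6
tcp_pos: [0.4759, -0.3664, 0.0884]
ee_rot: [3.121, 0.349, 0.002]
wrist_force: [-0.1, 0.0, -0.5]
opening: 0.006
finger_force: 0.0
```

```bash
python3 go.py "(.4746,-.366,.087)"; python3 - <<'E'
from h import *
im=[cv2.resize(viewer.snapshot('side')[130:280,290:420],None,fx=3,fy=3,interpolation=2),cv2.resize(viewer.snapshot('top')[220:370,370:500],None,fx=3,fy=3,interpolation=2)]
cv2.imwrite('pics/lid.png',np.hstack(im))
E
```

```text
2.6 [ 0.4759 -0.3664  0.0884] [-0.1  0.  -0.5] 0.005614489429632832 [-6.97653922e-01  2.72512552e-01  1.91271572e+00  1.50776089e-05
  9.54891343e-01  6.50313902e-01]
[ 0.4746 -0.366   0.087 ] units [-0.0047 -0.0029  0.0054] dist 0.002
```

View pics/lid.png

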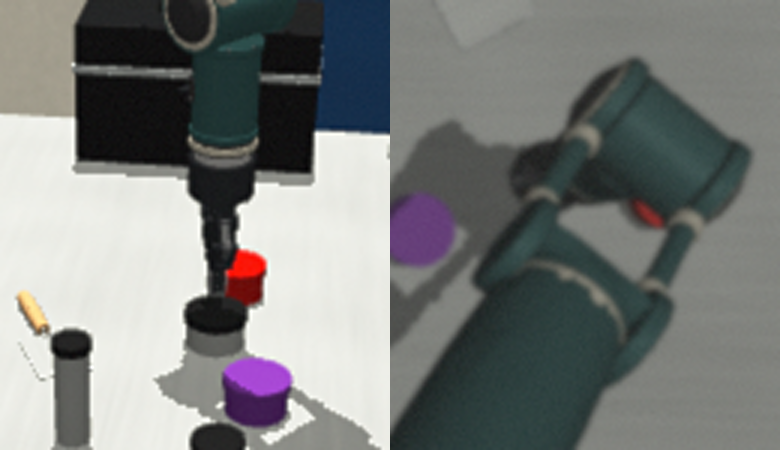

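The side crop shows the shut fingertips at (217,296), over the middle of the black lid at (215,317), with a visible gap of about 7 original pixels (about 2.5 cm). I'll go 2 mm lower and hold.

>>> send_rows(
  increments=[
    {"x":-0.003,"y":-0.002,"z":0.008,"rx":0,"ry":0,"rz":0},
    {"x":0,"y":0,"z":0,"rx":0,"ry":0,"rz":0},
    {"x":0,"y":0,"z":0,"rx":0,"ry":0,"rz":0},
    {"x":0,"y":0,"z":0,"rx":0,"ry":0,"rz":0},
    {"x":0,"y":0,"z":0,"rx":0,"ry":0,"rz":0},
    {"x":0,"y":0,"z":0,"rx":0,"ry":0,"rz":0},
    {"x":0,"y":0,"z":0,"rx":0,"ry":0,"rz":0},
    {"x":0,"y":0,"z":0,"rx":0,"ry":0,"rz":0},
    {"x":0,"y":0,"z":0,"rx":0,"ry":0,"rz":0},
    {"x":0,"y":0,"z":0,"rx":0,"ry":0,"rz":0},
  ],
)

```text
t: 3.7
tcp_pos: [0.4745, -0.3657, 0.0855]
ee_rot: [-3.122, -0.349, 0.0]
wrist_force: [0.6, -0.9, 0.8]
opening: 0.001
finger_force: 0.0
```

>>> send_rows(
  increments=[
    {"x":0,"y":0,"z":0,"rx":0,"ry":0,"rz":0},
    {"x":0,"y":0,"z":0,"rx":0,"ry":0,"rz":0},
    {"x":0,"y":0,"z":0,"rx":0,"ry":0,"rz":0},
    {"x":0,"y":0,"z":0,"rx":0,"ry":0,"rz":0},
    {"x":0,"y":0,"z":0,"rx":0,"ry":0,"rz":0},
    {"x":0,"y":0,"z":0,"rx":0,"ry":0,"rz":0},
    {"x":0,"y":0,"z":0,"rx":0,"ry":0,"rz":0},
    {"x":0,"y":0,"z":0,"rx":0,"ry":0,"rz":0},
    {"x":0,"y":0,"z":0,"rx":0,"ry":0,"rz":0},
    {"x":0,"y":0,"z":0,"rx":0,"ry":0,"rz":0},
  ],
)

```text
t: 4.7
tcp_pos: [0.4746, -0.3657, 0.0855]
ee_rot: [3.122, 0.349, 0.0]
wrist_force: [-1.2, -0.2, 0.1]
opening: 0.001
finger_force: 0.0
```

>>> send_rows(
  increments=[
    {"x":0,"y":0,"z":0,"rx":0,"ry":0,"rz":0},
    {"x":0,"y":0,"z":0,"rx":0,"ry":0,"rz":0},
    {"x":0,"y":0,"z":0,"rx":0,"ry":0,"rz":0},
    {"x":0,"y":0,"z":0,"rx":0,"ry":0,"rz":0},
    {"x":0,"y":0,"z":0,"rx":0,"ry":0,"rz":0},
    {"x":0,"y":0,"z":-0.08,"rx":0,"ry":0,"rz":0},
    {"x":0,"y":0,"z":-0.15,"rx":0,"ry":0,"rz":0},
    {"x":0,"y":0,"z":-0.15,"rx":0,"ry":0,"rz":0},
    {"x":0,"y":0,"z":-0.15,"rx":0,"ry":0,"rz":0},
    {"x":0,"y":0,"z":-0.12,"rx":0,"ry":0,"rz":0},
  ],
)

```text
t: 5.7
tcp_pos: [0.4749, -0.366, 0.2507]
ee_rot: [3.12, 0.349, 0.003]
wrist_force: [0.1, -0.9, -0.2]
opening: -0.003
finger_force: 0.0
```

```bash
python3 go.py "(.6245,.2025,.25)"
```

```text
5.7 [ 0.4749 -0.366   0.2507] [ 0.1 -0.9 -0.2] -0.0028896875008159583 [-6.98143118e-01  1.20660613e-01  1.77193577e+00  1.84559580e-05
  1.24664129e+00  6.49874033e-01]
[0.6245 0.2025 0.25  ] units [ 1.0859e+00 -2.0857e+00  4.0000e-04] dist 0.588
```

>>> send_rows(
  increments=[
    {"x":0.0835,"y":-0.16,"z":0,"rx":0,"ry":0,"rz":0},
    {"x":0.0835,"y":-0.16,"z":0,"rx":0,"ry":0,"rz":0},
    {"x":0.0835,"y":-0.16,"z":0,"rx":0,"ry":0,"rz":0},
    {"x":0.0835,"y":-0.16,"z":0,"rx":0,"ry":0,"rz":0},
    {"x":0.0835,"y":-0.16,"z":0,"rx":0,"ry":0,"rz":0},
    {"x":0.0835,"y":-0.16,"z":0,"rx":0,"ry":0,"rz":0},
    {"x":0.0835,"y":-0.16,"z":0,"rx":0,"ry":0,"rz":0},
    {"x":0.0835,"y":-0.16,"z":0,"rx":0,"ry":0,"rz":0},
    {"x":0.0835,"y":-0.16,"z":0,"rx":0,"ry":0,"rz":0},
    {"x":0.0835,"y":-0.16,"z":0,"rx":0,"ry":0,"rz":0},
  ],
)

```text
t: 6.7
tcp_pos: [0.5899, 0.0724, 0.2481]
ee_rot: [3.122, 0.349, 0.001]
wrist_force: [-0.9, -0.0, 0.2]
opening: 0.002
finger_force: 0.0
```

>>> send_rows(
  increments=[
    {"x":0.0835,"y":-0.16,"z":0,"rx":0,"ry":0,"rz":0},
    {"x":0.0835,"y":-0.16,"z":0,"rx":0,"ry":0,"rz":0},
    {"x":0.06,"y":-0.11,"z":0,"rx":0,"ry":0,"rz":0},
    {"x":0.02,"y":-0.05,"z":0,"rx":0,"ry":0,"rz":0},
    {"x":0,"y":0,"z":0,"rx":0,"ry":0,"rz":0},
    {"x":0,"y":0,"z":0,"rx":0,"ry":0,"rz":0},
    {"x":0,"y":0,"z":0,"rx":0,"ry":0,"rz":0},
  ],
)

```text
t: 7.4
tcp_pos: [0.6232, 0.1996, 0.248]
ee_rot: [3.122, 0.347, -0.001]
wrist_force: [0.9, -0.5, 0.3]
opening: 0.002
finger_force: 0.0
```

```bash
python3 go.py "(.6245,.2025,.158)"; python3 - <<'E'
from h import *
im=[cv2.resize(viewer.snapshot('side')[130:400,180:390],None,fx=2,fy=2,interpolation=2)]
cv2.imwrite('pics/g0.png',np.hstack(im))
E
```

```text
7.4 [0.6232 0.1996 0.248 ] [ 0.9 -0.5  0.3] 0.0015275111478841887 [ 2.72167297e-01  2.26927340e-01  1.65319740e+00 -6.25642440e-04
  1.26195117e+00  1.62175727e+00]
[0.6245 0.2025 0.158 ] units [ 0.0077 -0.0105  0.3599] dist 0.09
```

View pics/g0.png

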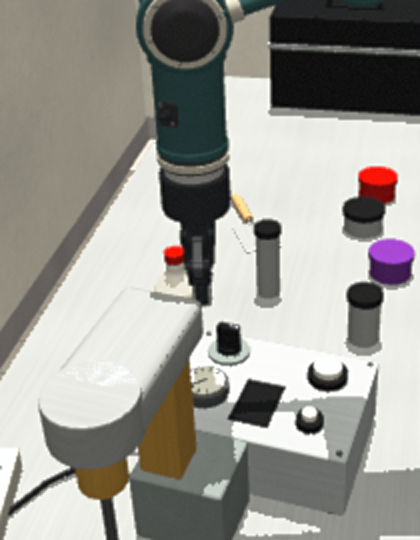

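The shut tool stands clear to the right of the head and above the gauge, which is at crop (208,383). The column face is about 80 mm from the gauge, so a straight descent is clear.

>>> send_rows(
  increments=[
    {"x":0.007,"y":-0.01,"z":0.08,"rx":0,"ry":0,"rz":0},
    {"x":0,"y":0,"z":0.1,"rx":0,"ry":0,"rz":0},
    {"x":0,"y":0,"z":0.1,"rx":0,"ry":0,"rz":0},
    {"x":0,"y":0,"z":0.05,"rx":0,"ry":0,"rz":0},
    {"x":0,"y":0,"z":0.02,"rx":0,"ry":0,"rz":0},
    {"x":0,"y":0,"z":0,"rx":0,"ry":0,"rz":0},
    {"x":0,"y":0,"z":0,"rx":0,"ry":0,"rz":0},
    {"x":0,"y":0,"z":0,"rx":0,"ry":0,"rz":0},
  ],
)

```text
t: 8.25
tcp_pos: [0.6257, 0.2043, 0.1623]
ee_rot: [-3.122, -0.349, -0.004]
wrist_force: [-0.3, 0.1, -0.1]
opening: -0.001
finger_force: 0.0
```

```bash
python3 go.py "(.6245,.2025,.157)"; python3 - <<'E'
from h import *
im=[cv2.resize(viewer.snapshot('side')[220:360,220:380],None,fx=4,fy=4,interpolation=2)]
cv2.imwrite('pics/g1.png',np.hstack(im))
for z in(.117,.138):print(((proj('side',np.array([.6245,.2025,z]))-[220,220])*4).round())
E
```

```text
8.25 [0.6257 0.2043 0.1623] [-0.3  0.1 -0.1] -0.001324174895467169 [ 2.77761601e-01  2.95149982e-01  1.73127220e+00 -8.15370376e-06
  1.11229013e+00  1.62583220e+00]
[0.6245 0.2025 0.157 ] units [-0.0062  0.0059  0.021 ] dist 0.006
[252. 398.]
[250. 372.]
```

View pics/g1.png

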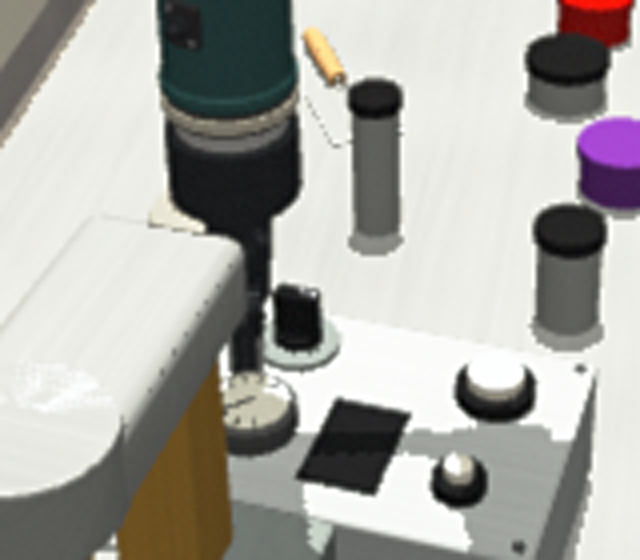

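The fingertips at about (247,372) are over the gauge face centre at about (252,400), with a gap of about 2.5 cm. I'll go 4 mm lower and hold.

>>> send_rows(
  increments=[
    {"x":-0.005,"y":0.004,"z":0.016,"rx":0,"ry":0,"rz":0},
    {"x":0,"y":0,"z":0,"rx":0,"ry":0,"rz":0},
    {"x":0,"y":0,"z":0,"rx":0,"ry":0,"rz":0},
    {"x":0,"y":0,"z":0,"rx":0,"ry":0,"rz":0},
    {"x":0,"y":0,"z":0,"rx":0,"ry":0,"rz":0},
    {"x":0,"y":0,"z":0,"rx":0,"ry":0,"rz":0},
    {"x":0,"y":0,"z":0,"rx":0,"ry":0,"rz":0},
    {"x":0,"y":0,"z":0,"rx":0,"ry":0,"rz":0},
    {"x":0,"y":0,"z":0,"rx":0,"ry":0,"rz":0},
    {"x":0,"y":0,"z":0,"rx":0,"ry":0,"rz":0},
  ],
)

```text
t: 9.3
tcp_pos: [0.6236, 0.2028, 0.1565]
ee_rot: [3.122, 0.349, -0.0]
wrist_force: [-0.9, -0.1, -1.0]
opening: -0.002
finger_force: 0.0
```

>>> send_rows(
  increments=[
    {"x":0,"y":0,"z":0,"rx":0,"ry":0,"rz":0},
    {"x":0,"y":0,"z":0,"rx":0,"ry":0,"rz":0},
    {"x":0,"y":0,"z":0,"rx":0,"ry":0,"rz":0},
    {"x":0,"y":0,"z":0,"rx":0,"ry":0,"rz":0},
    {"x":0,"y":0,"z":0,"rx":0,"ry":0,"rz":0},
    {"x":0,"y":0,"z":0,"rx":0,"ry":0,"rz":0},
    {"x":0,"y":0,"z":0,"rx":0,"ry":0,"rz":0},
    {"x":0,"y":0,"z":0,"rx":0,"ry":0,"rz":0},
    {"x":0,"y":0,"z":0,"rx":0,"ry":0,"rz":0},
    {"x":0,"y":0,"z":0,"rx":0,"ry":0,"rz":0},
  ],
)

```text
t: 10.3
tcp_pos: [0.6236, 0.2028, 0.1565]
ee_rot: [-3.122, -0.349, 0.0]
wrist_force: [0.1, 0.2, -0.5]
opening: 0.002
finger_force: 0.0
```

>>> send_rows(
  increments=[
    {"x":0,"y":0,"z":0,"rx":0,"ry":0,"rz":0},
    {"x":0,"y":0,"z":0,"rx":0,"ry":0,"rz":0},
    {"x":0,"y":0,"z":0,"rx":0,"ry":0,"rz":0},
    {"x":0,"y":0,"z":0,"rx":0,"ry":0,"rz":0},
    {"x":0,"y":0,"z":0,"rx":0,"ry":0,"rz":0},
    {"x":0,"y":0,"z":-0.06,"rx":0,"ry":0,"rz":0},
    {"x":0,"y":0,"z":-0.12,"rx":0,"ry":0,"rz":0},
    {"x":0,"y":0,"z":-0.12,"rx":0,"ry":0,"rz":0},
    {"x":0,"y":0,"z":0,"rx":0,"ry":0,"rz":0},
    {"x":0,"y":0,"z":0,"rx":0,"ry":0,"rz":0},
  ],
)

```text
t: 11.3
tcp_pos: [0.6246, 0.2031, 0.234]
ee_rot: [-3.121, -0.349, -0.006]
wrist_force: [0.4, 0.3, -0.6]
opening: -0.001
finger_force: 0.0
```

```bash
python3 go.py "(.4805,.1545,.2)"
```

```text
11.3 [0.6246 0.2031 0.234 ] [ 0.4  0.3 -0.6] -0.0008165991414501953 [2.76452004e-01 2.37398708e-01 1.66652339e+00 1.14498325e-05
 1.23371119e+00 1.62440290e+00]
[0.4805 0.1545 0.2   ] units [-0.6057  0.0622  0.1335] dist 0.156
```

>>> send_rows(
  increments=[
    {"x":-0.12,"y":0.012,"z":0,"rx":0,"ry":0,"rz":0},
    {"x":-0.15,"y":0.015,"z":0,"rx":0,"ry":0,"rz":0},
    {"x":-0.15,"y":0.015,"z":0,"rx":0,"ry":0,"rz":0},
    {"x":-0.12,"y":0.013,"z":0,"rx":0,"ry":0,"rz":0},
    {"x":-0.06,"y":0.006,"z":0,"rx":0,"ry":0,"rz":0},
    {"x":0,"y":0,"z":0.1,"rx":0,"ry":0,"rz":0},
    {"x":0,"y":0,"z":0.1,"rx":0,"ry":0,"rz":0},
    {"x":0,"y":0,"z":0.08,"rx":0,"ry":0,"rz":0},
    {"x":0,"y":0,"z":0,"rx":0,"ry":0,"rz":0},
    {"x":0,"y":0,"z":0,"rx":0,"ry":0,"rz":0},
  ],
)

```text
t: 12.3
tcp_pos: [0.4806, 0.1548, 0.1611]
ee_rot: [3.122, 0.349, -0.002]
wrist_force: [1.3, 0.4, -1.1]
opening: 0.001
finger_force: 0.0
```

```bash
python3 go.py "(.4805,.1545,.139)"; python3 - <<'E'
from h import *
im=[cv2.resize(viewer.snapshot('side')[230:370,270:430],None,fx=4,fy=4,interpolation=2)]
cv2.imwrite('pics/b1.png',np.hstack(im))
for z in(.12,.139):print(((proj('side',np.array([.4805,.1545,z]))-[270,230])*4).round())
E
```

```text
12.3 [0.4806 0.1548 0.1611] [ 1.3  0.4 -1.1] 0.0012646992030574719 [2.62205463e-01 1.76282320e-02 2.05509555e+00 4.57168486e-05
 1.07027573e+00 1.61018230e+00]
[0.4805 0.1545 0.139 ] units [-0.0003  0.001   0.0883] dist 0.022
[297. 327.]
[297. 303.]
```

View pics/b1.png

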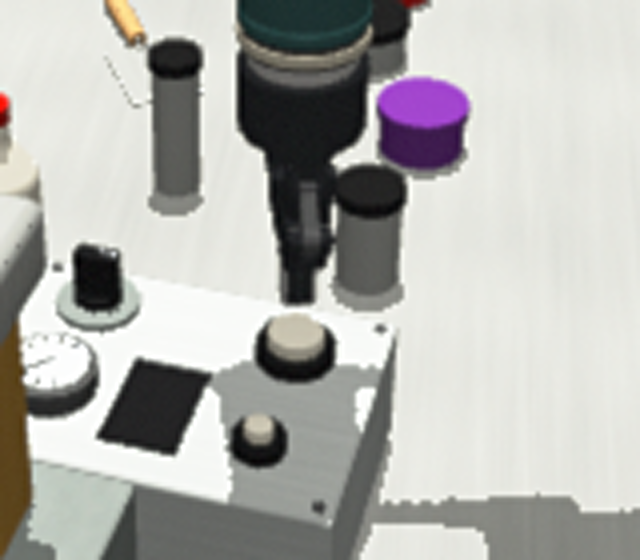

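The fingertips at (298,302) are straight above the large white cap at about (297,330), and the small button at (258,430) is well away. Now pressing in steps.

>>> send_rows(
  increments=[
    {"x":0,"y":0,"z":0.03,"rx":0,"ry":0,"rz":0},
    {"x":0,"y":0,"z":0.03,"rx":0,"ry":0,"rz":0},
    {"x":0,"y":0,"z":0.02,"rx":0,"ry":0,"rz":0},
    {"x":0,"y":0,"z":0.01,"rx":0,"ry":0,"rz":0},
    {"x":0,"y":0,"z":0,"rx":0,"ry":0,"rz":0},
    {"x":0,"y":0,"z":0,"rx":0,"ry":0,"rz":0},
  ],
)

```text
t: 12.95
tcp_pos: [0.4807, 0.1548, 0.1391]
ee_rot: [-3.122, -0.349, -0.0]
wrist_force: [-0.1, 0.3, 0.7]
opening: 0.001
finger_force: 0.0
```

>>> send_rows(
  increments=[
    {"x":0,"y":0,"z":0.01,"rx":0,"ry":0,"rz":0},
    {"x":0,"y":0,"z":0,"rx":0,"ry":0,"rz":0},
    {"x":0,"y":0,"z":0,"rx":0,"ry":0,"rz":0},
  ],
)

```text
t: 13.25
tcp_pos: [0.4811, 0.1549, 0.1369]
ee_rot: [-3.122, -0.349, -0.001]
wrist_force: [0.1, 0.4, 0.5]
opening: 0.0
finger_force: 0.9
```

>>> send_rows(
  increments=[
    {"x":0,"y":0,"z":0.01,"rx":0,"ry":0,"rz":0},
    {"x":0,"y":0,"z":0,"rx":0,"ry":0,"rz":0},
    {"x":0,"y":0,"z":0,"rx":0,"ry":0,"rz":0},
  ],
)

```text
t: 13.55
tcp_pos: [0.4811, 0.1549, 0.1343]
ee_rot: [-3.122, -0.349, -0.001]
wrist_force: [0.7, 0.6, 3.6]
opening: 0.001
finger_force: 1.5
```

>>> send_rows(
  increments=[
    {"x":0,"y":0,"z":0.008,"rx":0,"ry":0,"rz":0},
    {"x":0,"y":0,"z":0,"rx":0,"ry":0,"rz":0},
    {"x":0,"y":0,"z":0,"rx":0,"ry":0,"rz":0},
  ],
)

```text
t: 13.85
tcp_pos: [0.4811, 0.1549, 0.1327]
ee_rot: [-3.122, -0.349, -0.002]
wrist_force: [0.2, -0.9, 6.5]
opening: 0.001
finger_force: 3.2
```

>>> send_rows(
  increments=[
    {"x":0,"y":0,"z":0.004,"rx":0,"ry":0,"rz":0},
    {"x":0,"y":0,"z":0,"rx":0,"ry":0,"rz":0},
    {"x":0,"y":0,"z":0,"rx":0,"ry":0,"rz":0},
  ],
)

```text
t: 14.15
tcp_pos: [0.4812, 0.1549, 0.1326]
ee_rot: [-3.122, -0.349, -0.002]
wrist_force: [-3.2, -1.2, 11.5]
opening: -0.001
finger_force: 6.0
```

The press has reached the hard stop: z has stalled while the force rises past 4 N to 11 N. Now I'll lift straight up and clear.

>>> send_rows(
  increments=[
    {"x":0,"y":0,"z":-0.02,"rx":0,"ry":0,"rz":0},
    {"x":0,"y":0,"z":-0.05,"rx":0,"ry":0,"rz":0},
    {"x":0,"y":0,"z":-0.1,"rx":0,"ry":0,"rz":0},
    {"x":0,"y":0,"z":-0.12,"rx":0,"ry":0,"rz":0},
    {"x":0,"y":0,"z":-0.12,"rx":0,"ry":0,"rz":0},
    {"x":0,"y":0,"z":-0.06,"rx":0,"ry":0,"rz":0},
    {"x":0,"y":0,"z":0,"rx":0,"ry":0,"rz":0},
    {"x":0,"y":0,"z":0,"rx":0,"ry":0,"rz":0},
    {"x":0,"y":0,"z":0,"rx":0,"ry":0,"rz":0},
    {"x":0,"y":0,"z":0,"rx":0,"ry":0,"rz":0},
  ],
)

```text
t: 15.15
tcp_pos: [0.4796, 0.1545, 0.2464]
ee_rot: [3.122, 0.349, -0.006]
wrist_force: [0.5, -0.0, -0.1]
opening: -0.002
finger_force: 0.0
```

```bash
python3 - <<'E'
from h import *
cv2.imwrite('pics/end.png',cv2.resize(viewer.snapshot('side')[200:380,220:430],None,fx=3,fy=3,interpolation=2))
E
```

```text
(no output)
```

View pics/end.png

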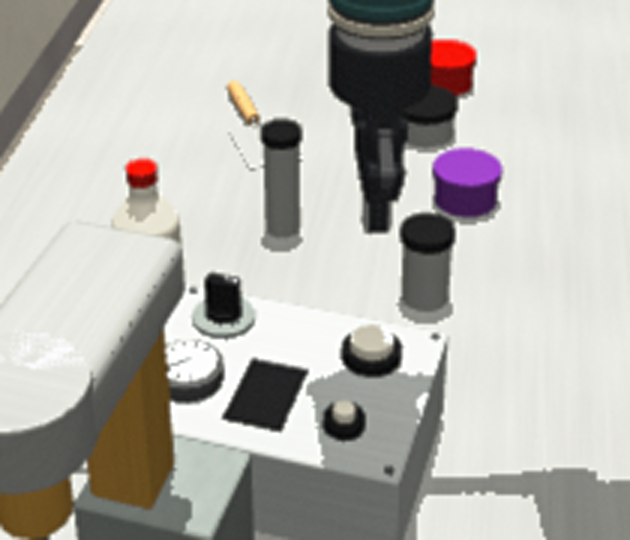

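The large button at (372,345) is back up, the tool at (376,225) is well clear, and all the cups, the bottle and the spatula look undisturbed.

```bash
python3 -c "
from plant import workorder
print(workorder.sign_off())"
```

```text
the job is handed in; nothing more can be done
None
```

The job is done and handed in at about 15 s: I held the pointing pose about 2 cm above the low cup's lid and then the gauge for over 2 s each, then pressed the large button to its stop, and it sprang back with the arm clear and nothing else disturbed.

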